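# Fit the spacer in the guarded sensor mount

### The job

Slide the guard of the sensor mount fully open. Take the spacer of medium thickness (12 mm, the one that fits the gap), push it on its long edge into the gap between the two jaws under the roof until it is fully home against the stop, and let go; then slide the guard fully shut again. Leave the thinner and the thicker spacer and everything else on the table where they stand.

Things in the scene. Friction and masses are not known exactly. Their poses are not given: they have to be found in the camera images.
- sensor_mount: Fixed aluminium sensor mount. Origin: on the table, under the middle of its roof's front edge; x points into the gap (forward, turned 0.72 to 0.97 rad to the left), z up. In mm in this frame: base plate 8 thick, x -18 to 86, y +-51, and a rail strip x -18 to 16 on to y -151. Two jaws, tops at z 48, leave a gap 14 wide (y +-7) from x 38 to a stop face at x 70, flared to 23 wide at x 31.
- roof_edge (a point): Middle of the front edge of the mount's roof, underside: mount x 0, y 0, z 120 mm. Roof: x 0 to 85, y +-46, 6 thick, on a back plate at x 78 to 85; sides and front open. A black sensor hangs below it at x 55, y 0, radius 14, down to z 74, and rises above it to z 138. No way in from straight above: the hand must lean back, away from the gap, by 35 to 45 degrees.
- gap_home (a point): Where the centre of the right spacer is when home: mount x 35, y 0, z 26 mm (spacer standing on the base plate, its far end on the stop face). Axes as the mount's. Its near end is then level with the roof's front edge.
- guard (a joint): Travel of the sliding guard in m: 0 = fully shut (in front of the gap), 0.095 = fully open; it slides to the mount's -y (the robot's right), about 1 N of friction, and stays where left. A grey sheet 90 mm wide at mount x -10 to -3, top edge at z 57 mm; shut, it spans mount y -47 to +45. It starts shut or up to 30 mm open.
- guard_handle (a point): Top end of the guard's pull bar: upright round steel bar, 12 mm thick, at mount x -26 mm; moves with the guard (mount y = -24 mm minus the travel). Its top is at z 109 mm; it is free all round down to z 57, where the guard's top edge is 10 mm behind it; near z 26 it bends to the sheet. Grip it from above, tips at z 90: a wide hand then clears the drawer cabinet (top at z 150) behind the rail's far end.
- spacer_mid_center (a point): Centre of the medium spacer, the one that fits the gap: a plain steel block 70 mm long (x), 12 mm thick (y), 36 mm high (z), about 0.24 kg, standing on its long edge on the table, with two dark round dimples in each side. Both ends are alike, so either may go in first; its x axis points forward, turned 0.83 to 1.25 rad to the left.
- spacer_thin_center (a point): Centre of the thin spacer: same length and height as the medium one, 8 mm thick: too loose for the gap. Stands in the same row.
- spacer_thick_center (a point): Centre of the thick spacer: same length and height, 18 mm thick: too big for the gap. Stands in the same row. Which spacer has which place in the row is not fixed; neighbours are 55 to 90 mm apart.
- objective_60x: Bystander: white and silver microscope objective, 31 mm across, 58 tall, standing; origin at the middle of its underside.
- oil_bottle: Bystander: small white dropper bottle with black cap, 26 mm across, 67 tall, standing; origin at the middle of its underside.
- cube_red: Bystander: black filter cube with coloured windows, 36x38x38 mm; origin at the middle of its underside.
- adapter_ring: Bystander: black knurled ring, 34 mm across, 9 high, lying; origin at the middle of its underside.
- power_meter_head: Bystander: black disc-shaped sensor head, 31 mm across, 13 high; origin at the middle of its underside.
- ethanol_vial: Bystander: small white bottle with blue cap, 32 mm across, 68 tall, standing; origin at the middle of its underside.
- marker: Bystander: white marker pen with black cap, lying, 17x134x18 mm, long axis its y; origin at the middle of its underside.
- clamp_fork: Bystander: black clamping fork with a screw, 26x62x15 mm, long axis its y; origin at the middle of its underside.
There are look-alikes about, which are no part of the job. What is shaped like the part that bears spacer_thick_center but orange is not meant.

How it is judged:
By the outcome, as a careful person would: the job done as asked, in the order asked, and still so for the second after the job is handed in, with the robot touching nothing.
It also fails if it takes over 72 s, if anything falls off the work surface, if the arm or the gripper's body presses on something with over 40 N, if the wrist force passes 120 N, or if a joint passes its speed limit or range.

### The arm

A 7-joint arm with a two-finger parallel gripper is mounted at the origin on a cart in front of the work surface, level with it; the furniture and walls round the work are solid. World frame = base frame: x ahead of the robot, y to its left, z up, the work surface at z = 0. Lengths are in m, angles in degrees, forces in N, time in s.
With the tool pointing down it reaches from about 0.425 to 0.875 m from the base axis. Payload 8.4 kg.
Tool frame: the origin (TCP) lies at the very end of the fingers, on their centre line; the grasp point (between the pads) lies 19 mm behind it; z points along the fingers, y is the line along which they close (so a half turn about z gives the same grasp; the last joint's range is limited). The gripper opens to 85 mm and grips with 20 to 120 N. Pads are 22 mm wide; open, the fingers measure 114 mm over their backs; the gripper's body (76 mm by 85 mm) begins 54 mm behind the grasp point. The pads swing forward as they close: fully open they stand 13 mm farther back than shut.
Start: joints at [60.206, 19.091, 2.286, 83.961, -0.768, 76.965, -3.352], TCP at [0.265, -0.593, 0.231] pointing down, gripper open.
Joint ranges: [-147.57, 147.57], [-21.85, 119.76], [-74.77, 79.35], [14.55, 137.4], [-85.83, 265.84], [4.83, 119.75], [-152.11, 152.11]. Speed limits (degrees/s): [127.2, 127.2, 159.86, 159.86, 180, 180, 180].

### API

Orientations are given as a 3x3 rotation matrix whose columns are the frame's x, y, z axes.
In Python, from workcell import env gives the robot as it stands. Calls block until the motion is done:
- env.move_pose(position, orientation): joint-space move of the TCP to a pose.
- env.move_straight(position, rot=None, feed=0.15): straight line of the TCP; rot=None keeps the orientation; feed is the mean speed in m/s.
- env.goto_joints(angles): joint-space move.
- env.let_go() and env.gripper_close(force=None): open the fingers fully, or close them until they stop; force is the grip in N (None keeps the last).
- env.sleep(seconds).
- env.ik(position, orientation): joint angles nearest the present ones, or None.
- env.sense(): the state.
- env.camera(name): name is "scene" or "top" or "wrist"; returns the picture (420x560x3 uint8, red, green, blue); there is no depth.
- env.calibration(name): a dict with "fov_y" (degrees; the focal length in pixels is half the picture's height over the tangent of half this angle, whatever the lens; pixels are square), "cx", "cy" (the principal point, pixels), "R" (3x3) and "t" (3): a world point X has camera coordinates R X + t. Camera axes: x right, y down, z forward; pixel columns grow to the right and rows downward; lengths in m; the calibration is good to about 2 mm. A picture is of the moment at which its call begins: read the wrist's pose just before it. calibration takes no time and is no camera call; for the wrist camera it gives the pose at the moment of the call.
A pose or a line that the arm cannot do raises env.PlanningError and nothing moves.
- env.sign_off(): hands the job in; it is judged then, once.
Trained networks look in the newest picture that a camera, given by its name, has taken for a name from the list of things; names that differ only in an ending like _2 or _b are one class to them, and where a whole thing is asked for, a point or a joint stands for the part that bears it (a point fixed in the world has none). Each returns a list of dicts, best first, with "confidence" (0 to 1); they miss things now and then, are a little off and sometimes report something else, mostly with a low value. They report only what shows in the picture. A call takes as long as a camera call. They do not tell look-alikes from the thing itself.
- env.search_frame(camera, target): "box" ([left, top, right, bottom] in pixels, round what is visible of it).
- env.outline_of(camera, target): "pixels" (420x560 bool, what is visible of it) and "box" ([left, top, right, bottom] in pixels, round what is visible of it).
The state is a dict: "clock": time; "qpos": joint angles; "qvel": joint speeds; "effort": joint torques, N m; "tool_pos": TCP position; "tcp_rot": TCP orientation; "wrist_force": force on the tool from outside, world axes, zero at the start; "moment": the same for the moment, N m; "width": finger opening in m; "grip_force": force on a finger pad.
Only numpy, scipy, OpenCV 4.12 (cv2) and the standard library are available. Lean on these libraries where they do the work, as an engineer would, in place of code of your own. Each camera call takes 0.05 s, during which the arm holds its last target. There are 200 camera calls.

## Working session

There is one attempt and no reset: what is moved stays moved. The work goes in short steps, each a Python script; the robot and the scene stay as the last script left them, time stands still between calls to the robot, and variables do not carry over. Pictures are saved under pics/ and viewed, at most 10 in all, crops included, and the job is handed in when it is done.

```bash
mkdir -p pics; ls
cat > h.py <<'E'
import numpy as np, cv2
from workcell import env
def snap(cam,fn=None):
    im=env.camera(cam); c=env.calibration(cam)
    if fn: cv2.imwrite('pics/'+fn,cv2.cvtColor(im,cv2.COLOR_RGB2BGR))
    return im,c
def f(c): return 210/np.tan(np.radians(c['fov_y'])/2)
def proj(c,X):
    p=np.asarray(c['R'])@np.asarray(X,float)+c['t']; return np.array([c['cx'],c['cy']])+f(c)*p[:2]/p[2]
def back(c,uv,z):
    R=np.asarray(c['R']);d=R.T@np.array([(uv[0]-c['cx'])/f(c),(uv[1]-c['cy'])/f(c),1]);o=-R.T@np.asarray(c['t'])
    return o+d*(z-o[2])/d[2]
E
python3 - <<'E'
from h import *
a,ca=snap('top');
T=['sensor_mount','guard_handle','spacer_mid_center','spacer_thin_center','spacer_thick_center']
b,cb=snap('scene')
for n,c in(('top',ca),('scene',cb)):
    print(n,f(c),(-np.asarray(c['R']).T@c['t']).round(3),{k:v for k,v in c.items() if k not in 'Rt'})
    for t in T:
        print(t,[(np.round(d['box']).tolist(),round(d['confidence'],2)) for d in env.search_frame(n,t)][:3])
cv2.imwrite('pics/a.png',cv2.cvtColor(a,cv2.COLOR_RGB2BGR))
cv2.imwrite('pics/b.png',cv2.cvtColor(b,cv2.COLOR_RGB2BGR))
print(env.sense()['clock'])
E
```

```text
pics
top 465.7388931415422 [ 0.332 -0.281  1.103] {'fov_y': 48.540885899125, 'cx': 275.91593029135714, 'cy': 223.48597927835735}
sensor_mount [([229.0, 164.0, 317.0, 235.0], 0.57)]
guard_handle []
spacer_mid_center [([275.0, 247.0, 302.0, 268.0], 0.6), ([212.0, 200.0, 219.0, 252.0], 0.17)]
spacer_thin_center []
spacer_thick_center [([309.0, 322.0, 340.0, 344.0], 0.82), ([300.0, 247.0, 332.0, 261.0], 0.75)]
scene 438.25515399952087 [0.054 0.097 0.798] {'fov_y': 51.20495748262349, 'cx': 277.3248805982211, 'cy': 204.04548424293273}
sensor_mount [([211.0, 169.0, 273.0, 242.0], 0.78)]
guard_handle [([260.0, 174.0, 272.0, 227.0], 0.61)]
spacer_mid_center [([288.0, 227.0, 321.0, 248.0], 0.91)]
spacer_thin_center []
spacer_thick_center [([371.0, 259.0, 410.0, 274.0], 0.67), ([307.0, 209.0, 336.0, 228.0], 0.56), ([243.0, 272.0, 260.0, 284.0], 0.2)]
0.6
```

View pics/a.png

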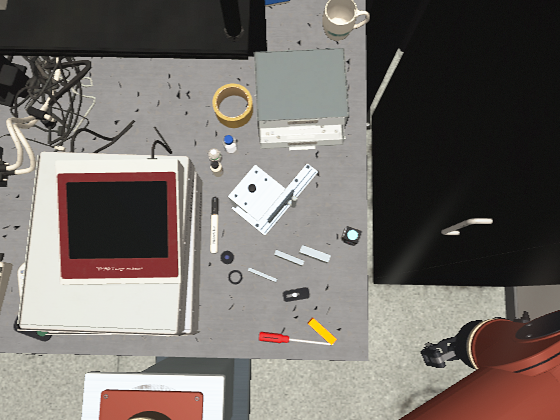

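View pics/b.png

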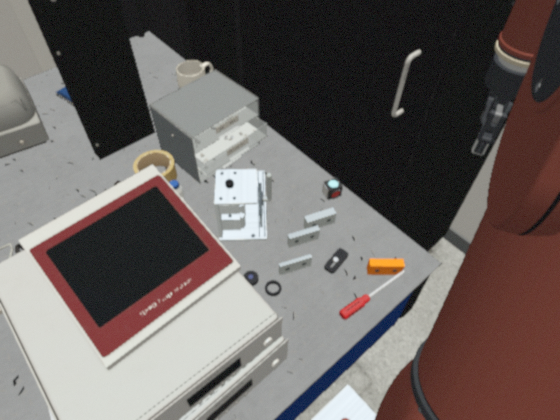

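Top view: the mount is at about (270,198), with its roof top left and the guard/rail along the lower right edge. The spacers are at (262,274) thin, (289,257) probably medium, and (315,254) probably thick. The orange look-alike is at (321,331), and the cabinet is behind the end of the rail.

Run:
```python
from h import *
a,c=snap('top')
for n,uv,z in(('thin',(262,274),.036),('mid',(289,257),.036),('thick',(315,254),.036),('roofTL',(254,165),.126),('roofL',(229,196),.126),('sensor',(252,188),.138),('railend',(317,167),.008),('frontcorner',(266,233),.008),('handle',(291,200),.109),('cab',(258,145),.15),('cabR',(343,140),.15),('monR',(197,330),.3),('objective',(215,160),.05)):
    print(n,back(c,uv,z).round(3))
cv2.imwrite('pics/c.png',cv2.cvtColor(cv2.resize(a[140:300,190:350],(800,800),interpolation=cv2.INTER_CUBIC)[:600],cv2.COLOR_RGB2BGR))
# wrist cam offset rel. tool
w=env.calibration('wrist');s=env.sense()
R=np.array(s['tcp_rot']);o=-np.array(w['R']).T@w['t']
print('cam in tool',(R.T@(o-s['tool_pos'])).round(3),'axes',(R.T@np.array(w['R']).T).round(2).tolist(),f(w),w['cx'],w['cy'],R.round(2).tolist())
for t in(.85,1.05):
  for p in ((.45,-.28,.35),(.4,-.3,.35)):
    x=np.array([np.cos(t),np.sin(t),0]);
    for sg in(1,-1):
      y=sg*np.array([-x[1],x[0],0]);z=np.array([0,0,-1.]);M=np.c_[np.cross(y,z),y,z]
      q=env.ik(p,M);print(t,p,sg,None if q is None else np.round(q))
```

```text
thin [ 0.383 -0.241  0.036]
mid [ 0.423 -0.302  0.036]
thick [ 0.431 -0.362  0.036]
roofTL [ 0.613 -0.221  0.126]
roofL [ 0.543 -0.17   0.126]
sensor [ 0.559 -0.219  0.138]
railend [ 0.645 -0.367  0.008]
frontcorner [ 0.481 -0.247  0.008]
handle [ 0.541 -0.303  0.109]
cab [ 0.65 -0.23  0.15]
cabR [ 0.665 -0.411  0.15 ]
monR [ 0.274 -0.144  0.3  ]
objective [ 0.645 -0.125  0.05 ]
cam in tool [ 0.07   0.    -0.143] axes [[0.0, -0.96, -0.28], [1.0, 0.0, -0.0], [0.0, -0.28, 0.96]] 366.2448676910625 281.0822925259996 203.44736156416792 [[0.91, 0.41, 0.0], [0.41, -0.91, 0.0], [0.0, 0.0, -1.0]]
0.85 (0.45, -0.28, 0.35) 1 None
0.85 (0.45, -0.28, 0.35) -1 [ 39.   4. -12.  89.   1.  88. -15.]
0.85 (0.4, -0.3, 0.35) 1 None
0.85 (0.4, -0.3, 0.35) -1 [ 43.  -0. -11.  92.  -0.  88.  -9.]
1.05 (0.45, -0.28, 0.35) 1 None
1.05 (0.45, -0.28, 0.35) -1 [ 40.   4. -14.  89.   1.  88.  -3.]
1.05 (0.4, -0.3, 0.35) 1 None
1.05 (0.4, -0.3, 0.35) -1 [ 44.   0. -12.  92.   0.  88.   2.]
```

View pics/c.png

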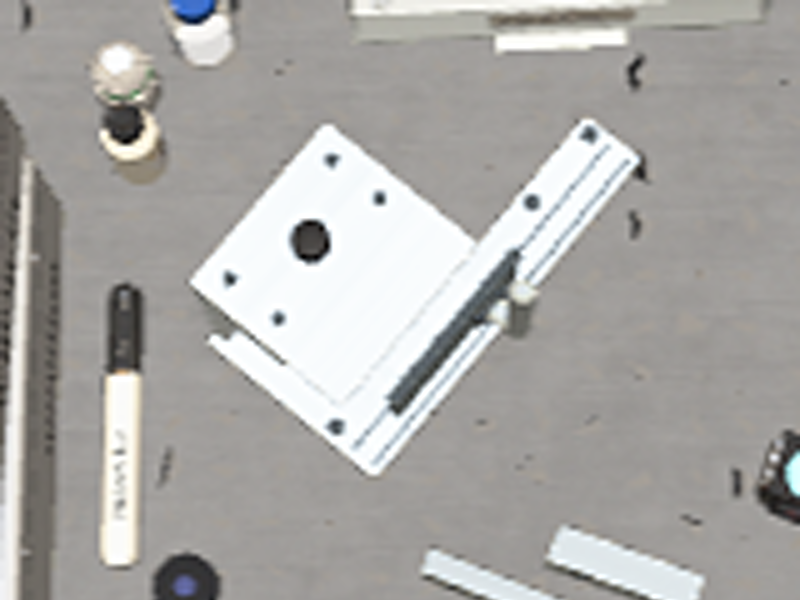

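Zoomed top view: roof corners at (328,125), (190,282), (340,402) and (478,243). Base corners are (375,472) and (210,340), rail end corners (588,118) and (640,158), and the handle top about (525,288). The thick spacer stands close beside the medium one. I'll fit the mount pose, then look from the wrist camera.

```bash
cat >> h.py <<'E'
from scipy.optimize import least_squares
def Mw(p,X):  # mount (mm) -> world
    c,s=np.cos(p[2]),np.sin(p[2]);X=np.asarray(X,float)/1000
    return np.array([p[0]+c*X[0]-s*X[1],p[1]+s*X[0]+c*X[1],X[2]])
def Rdown(t,lean=0,sg=-1):
    """tool leaning back by lean, horizontal heading t; y axis = sg * left normal"""
    h=np.array([np.cos(t),np.sin(t),0]);z=np.sin(lean)*h-np.cos(lean)*np.array([0,0,1.])
    y=sg*np.array([-h[1],h[0],0]);return np.c_[np.cross(y,z),y,z]
def fitm(obs,p0):
    g=lambda p:np.concatenate([proj(c,Mw(p,X))-uv for c,uv,X in obs])
    r=least_squares(g,p0,loss='soft_l1');return r.x,g(r.x).reshape(-1,2).round(1).tolist()
E
python3 - <<'E'
from h import *
c=env.calibration('top')
P=[((328,125),(85,-46,126)),((190,282),(85,46,126)),((340,402),(0,46,126)),((478,243),(0,-46,126)),((375,472),(-18,51,8)),((588,118),(16,-151,8)),((640,158),(-18,-151,8)),((210,340),(86,51,8))]
p,r=fitm([(c,(190+u/5,140+v/5),X) for (u,v),X in P],[.5,-.28,.85]);print(p.round(4),r)
np.save('p.npy',p)
h=back(c,(295,197.6),.109);R=Mw(p,(0,0,0));d=h-R;print('handle mount',d[:2]@[np.cos(p[2]),np.sin(p[2])],d[:2]@[-np.sin(p[2]),np.cos(p[2])])
for y in(-24,-50,-119): 
  q=env.ik(Mw(p,(-26,y,90)),Rdown(p[2]));print('h',Mw(p,(-26,y,90)).round(3),None if q is None else np.round(q))
for sg in(-1,1):
 for l in(35,40,45):
  q=env.ik(Mw(p,(18,0,19)),Rdown(p[2],np.radians(l),sg));print('ins',sg,l,None if q is None else np.round(q))
env.move_pose([.43,-.36,.30],Rdown(.95))
print(env.sense()['clock'])
a,cw=snap('wrist','d.png')
env.move_pose([.40,-.34,.25],Rdown(.95))
a,cw2=snap('wrist','e.png');np.save('cw.npy',[cw,cw2],allow_pickle=True);print(env.sense()['clock'])
E
```

```text
[ 0.5261 -0.2625  0.8996] [[-0.1, -0.8], [-0.1, -0.2], [0.2, 0.7], [0.2, -0.1], [-0.1, 1.1], [-0.1, -0.5], [0.4, 0.1], [-0.4, -0.0]]
handle mount -0.02603252834999416 -0.046446947752038566
h [ 0.529 -0.298  0.09 ] [ 36.  21. -13.  99.   5.  61. -17.]
h [ 0.549 -0.314  0.09 ] [ 36.  24. -12.  95.   6.  62. -17.]
h [ 0.603 -0.357  0.09 ] [ 35.  31. -11.  84.   6.  65. -16.]
ins -1 35 [ 55.  29. -18. 107. -35.  51.  25.]
ins -1 40 [ 58.  31. -18. 107. -39.  54.  31.]
ins -1 45 [ 60.  34. -18. 106. -43.  56.  36.]
ins 1 35 [  33.   28.   10.  108.  -49.   58. -145.]
ins 1 40 [  35.   30.   10.  108.  -54.   61. -139.]
ins 1 45 [  37.   33.   10.  108.  -58.   65. -134.]
1.775
2.2333
```

View pics/d.png

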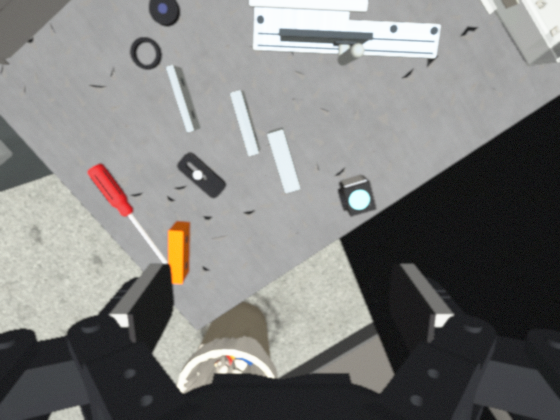

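View pics/e.png

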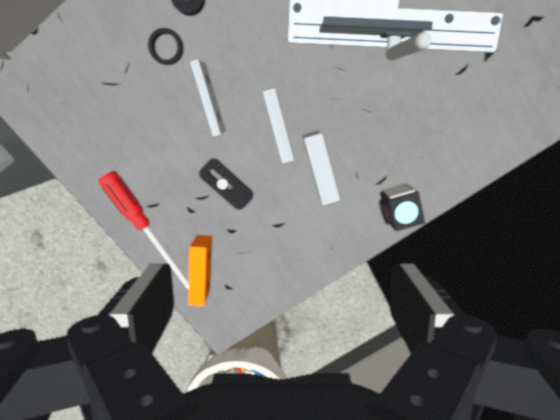

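The wrist view shows the spacers thin at (205,97), medium at (278,126) and thick at (322,169). The handle top is at (424,40), and the rail corners are at (289,42), (498,51) and (503,12). The thick spacer overlaps the medium one's near end. I'll rectify to the top-face plane for exact poses.

Run:
```python
from h import *
cw=np.load('cw.npy',allow_pickle=True);p=np.load('p.npy')
for fn,c in(('d.png',cw[0]),('e.png',cw[1])):
    im=cv2.imread('pics/'+fn)
    xs=[(.33,-.45),(.33,-.15),(.5,-.15),(.5,-.45)]
    src=np.float32([proj(c,(x,y,.036)) for x,y in xs]);S=3000
    dst=np.float32([((x-.33)*S,(y+.45)*S) for x,y in xs])
    w=cv2.warpPerspective(im,cv2.getPerspectiveTransform(src,dst),(510,900),flags=cv2.INTER_CUBIC)
    hsv=cv2.cvtColor(w,cv2.COLOR_BGR2HSV);m=((hsv[...,2]>175)&(hsv[...,1]<60)).astype(np.uint8)
    cs,_=cv2.findContours(m,0,2)
    for k in cs:
        r=cv2.minAreaRect(k)
        if 40000>cv2.contourArea(k)>2500: 
            b=cv2.boxPoints(r);e=[b[1]-b[0],b[2]-b[1]];e=max(e,key=np.linalg.norm);e=e*np.sign(e[1])
            print(fn,(np.array(r[0])/S+[.33,-.45]).round(4),(np.array(r[1])/S*1000).round(1),'ang',np.arctan2(e[1],e[0]).round(3))
    for n,X in(('fl',(-18,51,8)),('re',(-18,-151,8)),('rb',(16,-151,8)),('handle?',(-26,-46,109))): print(n,proj(c,Mw(p,X)).round(1))
print(cw[0]['cx'])
c=cw[1];h=back(c,(424,40),.109);R=Mw(p,(0,0,0));d=h-R;print('handle mount',d[:2]@[np.cos(p[2]),np.sin(p[2])],d[:2]@[-np.sin(p[2]),np.cos(p[2])])
```

```text
d.png [ 0.4799 -0.2167] [ 39.4 117.3] ang 1.962
d.png [ 0.3793 -0.2432] [72.4 10.2] ang 1.196
d.png [ 0.4194 -0.3039] [72.8 14.9] ang 1.222
d.png [ 0.425  -0.3619] [72.3 31.8] ang 1.247
fl [253.7  47.2]
re [436.6  56.4]
rb [441.8  22.6]
handle? [359.7  47.6]
e.png [ 0.4863 -0.2437] [54.7 26.7] ang 1.571
e.png [ 0.3811 -0.2439] [71.4  9.1] ang 1.201
e.png [ 0.4218 -0.3047] [71.6 13.7] ang 1.214
e.png [ 0.4325 -0.3645] [71.4 19.9] ang 1.236
fl [286.6  40.5]
re [493.3  51.4]
rb [500.8  12.9]
handle? [423.8  38.8]
281.0822925259996
handle mount -0.02679379428423546 -0.046303560733743386
```

The medium spacer is at (0.4218,-0.3047) with yaw 1.215, and the thick one overlaps its near end. I'll grip it upright, re-place it in line with the gap, then regrip leaning. First I'll open the guard by pushing the bar with closed fingers, and locate the cube.

```bash
cat >> h.py <<'E'
def Wm(p,X):
    d=np.asarray(X)-[p[0],p[1],0];c,s=np.cos(p[2]),np.sin(p[2]);return np.array([c*d[0]+s*d[1],-s*d[0]+c*d[1],d[2]])*1000
def fm(p): # wrist force in mount axes
    w=env.sense()['wrist_force'];c,s=np.cos(p[2]),np.sin(p[2]);return np.array([c*w[0]+s*w[1],-s*w[0]+c*w[1],w[2]]).round(1)
def tm(p): return Wm(p,env.sense()['tool_pos']).round(1)
E
python3 - <<'E'
from h import *
p=np.load('p.npy');cw=np.load('cw.npy',allow_pickle=True);ct=env.calibration('top')
print('cube',Wm(p,back(cw[1],(402,205),.038)).round())
for z in(.05,.1): print('drawer handle',Wm(p,back(ct,(289,150),z)).round(),Wm(p,back(ct,(316,149),z)).round())
R=Rdown(p[2])
env.gripper_close(30)
env.move_pose(Mw(p,(-26,-12,180)),R)
env.move_straight(Mw(p,(-26,-12,90)),feed=.15)
env.sleep(.1);f0=fm(p);print('f0',f0,tm(p),env.sense()['width'])
for y in [-22,-30,-40,-60,-80,-90,-94]+list(range(-96,-112,-2)):
    env.move_straight(Mw(p,(-26,y,90)),feed=.08);f=fm(p)-f0;print(y,f,tm(p)[1])
    if abs(f[1])>8: break
print(env.sense()['clock'])
snap('top','f.png')
E
```

```text
cube [-169.  -73.   38.]
drawer handle [  64. -137.   50.] [  16. -179.   50.]
drawer handle [  54. -124.  100.] [   9. -164.  100.]
f0 [0.3 0.4 0.9] [-26.  -12.9  91.5] 0.0001896801525678258
-22 [-0.6 -0.2 -1.3] -22.6
-30 [ 0.4  0.3 -0.8] -30.1
-40 [-0.2 -1.  -0.6] -40.1
-60 [-1.3 -0.9 -1. ] -60.0
-80 [-0.2 -0.9 -1.2] -79.9
-90 [-0.5 -0.1 -1. ] -90.0
-94 [-0.2 -0.8  0.2] -94.1
-96 [ 0.6 -0.9 -0.7] -96.0
-98 [ 0.3 -0.7  0.2] -98.1
-100 [-0.3  2.8  1.7] -99.6
-102 [-1.7 11.6  4.7] -100.2
7.6167
```

The guard reached its stop: force rose at tool y about -100 mm, which fits travel 0.095. Next is the upright grip of the medium spacer and re-placing it clear of its neighbours.

Run:
```python
from h import *
p=np.load('p.npy');R=Rdown(p[2])
t=tm(p);env.move_straight(Mw(p,(-26,t[1]+12,90)));env.move_straight(Mw(p,(-40,t[1]+20,200)),feed=.3)
th=1.215;al=np.array([np.cos(th),np.sin(th),0]);n=np.array([np.sin(th),-np.cos(th),0]);mid=np.array([.4218,-.3047,0])
env.let_go()
g=mid-.002*al+.005*n;Rv=Rdown(th);Z=lambda z:np.array([0,0,z])
env.move_pose(g+Z(.10),Rv);env.sleep(.1)
env.move_straight(g+Z(.009),feed=.12);print(env.sense()['tool_pos'].round(4) if hasattr(env.sense()['tool_pos'],'round') else env.sense()['tool_pos'])
env.gripper_close(40);s=env.sense();print('w',s['width'],s['grip_force'],s['wrist_force'])
env.move_straight(g+Z(.07),feed=.15)
s=env.sense();print('w',s['width'],s['grip_force'],s['wrist_force'],s['clock'])
snap('top','g0.png')
d=g+.045*al+.007*n   # centre then at g+... (hand offset -2mm along)
env.move_straight(d+Z(.07),feed=.2)
env.move_straight(d+Z(.0095),feed=.1);env.sleep(.1);print(env.sense()['wrist_force'])
snap('top','g.png')
env.let_go();env.move_straight(d+Z(.14),feed=.2)
np.save('d.npy',d)
s=env.sense();print(s['clock'])
b=d-.10*al+.0*n+Z(.22)
env.move_pose(b,Rv);im,c=snap('wrist','h.png');np.save('ch.npy',[c],allow_pickle=True)
o,=[env.outline_of('wrist','spacer_mid_center')]
print([(np.round(x['box']),x['confidence']) for x in o], proj(c,d+.002*al+Z(.036)),env.sense()['clock'])
```

```text
[ 0.4263 -0.3086  0.0096]
w 0.011453622038499705 39.66438889503479 [-1.41663824  0.14819602  2.42248241]
w 0.011052512853964329 39.0011340379715 [-1.04470827  0.40916046 -1.93678595] 12.175
[ 0.78344675 -0.12482323 -2.61513607]
15.0167
[(array([274.,  12., 289.,  98.]), 0.85)] [283.06169804  58.10046551] 15.6917
```

View pics/h.png

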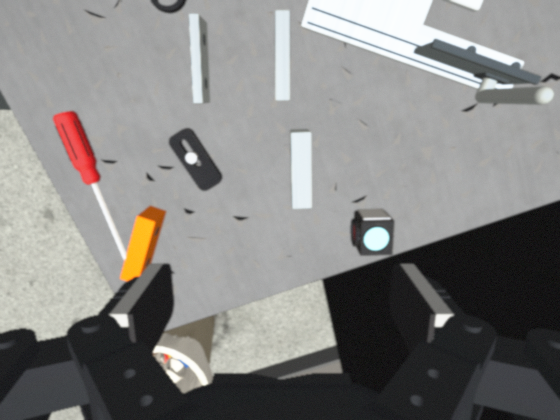

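The medium spacer now stands alone at (282,55), aligned with the hand and clear of the thick one at (301,170). Now I'll regrip it leaning back 40° and carry it to the front of the gap.

Run:
```python
from h import *
p=np.load('p.npy');d=np.load('d.npy');th=1.215;al=np.array([np.cos(th),np.sin(th),0]);Z=lambda z:np.array([0,0,z])
L=np.radians(40);Rl=Rdown(th,L);cen=d+.0045*al
t=cen-.017*al+Z(.013)
env.move_pose(t-.09*Rl[:,2],Rl);env.sleep(.1)
print(env.sense()['qpos'])
env.move_straight(t,feed=.12);env.sleep(.1);print(env.sense()['tool_pos']-t,env.sense()['wrist_force'])
env.gripper_close(90);s=env.sense();print('w',s['width'],s['grip_force'],s['wrist_force'])
env.move_straight(t+Z(.05),feed=.12)
Rm=Rdown(p[2],L)
env.move_pose(Mw(p,(-85,0,63)),Rm);env.sleep(.2)
s=env.sense();print('w',s['width'],s['clock'],s['wrist_force'],tm(p))
im,c=snap('wrist','i.png');snap('top','j.png');snap('scene','k.png');np.save('ci.npy',[c,env.calibration('top'),env.calibration('scene')],allow_pickle=True)
for X in((31,11.5,48),(31,-11.5,48),(38,7,48),(38,-7,48),(0,46,126),(0,-46,126),(-18,51,8)): print(X,proj(c,Mw(p,X)).round(1),proj(env.calibration('scene'),Mw(p,X)).round(1))
```

```text
[ 62.09791297  31.24038597 -10.50231207  95.75210075 -28.28248702
  78.01434581  44.10269683]
[ 0.00012857 -0.00105513  0.00057512] [-0.26461362 -0.5407193   1.15613053]
w 0.01013222279656221 88.26056599617004 [-0.02638457 -1.03573054  2.33112696]
w 0.010281533920856708 19.1917 [ 0.2290142  -0.45720337 -1.99205088] [-84.    0.6  62.6]
(31, 11.5, 48) [263.2  81.7] [243.1 212.6]
(31, -11.5, 48) [302.1  81.7] [243.2 204.3]
(38, 7, 48) [271.   72.6] [239.9 211. ]
(38, -7, 48) [294.3  72.6] [239.9 206. ]
(0, 46, 126) [156.6  -3.9] [256.6 201.8]
(0, -46, 126) [409.8  -3.8] [256.1 167.9]
(-18, 51, 8) [202.6 185.9] [266.4 237.5]
```

View pics/i.png

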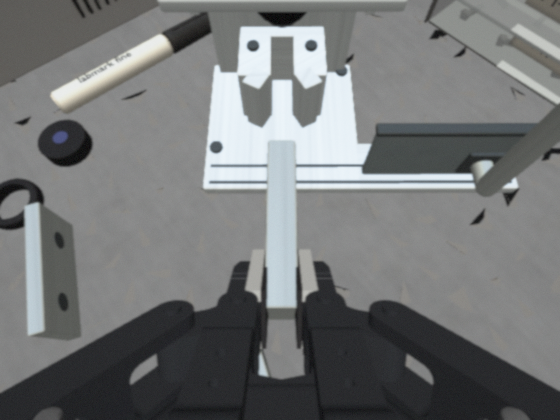

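The grip is straight and centred: the spacer's far end is at (282,145) and the jaw slot at about 272–293, against a predicted 271–294. The guard is open, so I'll insert in force-checked steps.

Run:
```python
from h import *
p=np.load('p.npy')
env.move_straight(Mw(p,(-80,0,24)),feed=.12);env.sleep(.15);f0=fm(p);print('f0',f0,tm(p))
ok=True
for x in[-50,-28,-22,-18,-14,-10,-5,0,6]:
    env.move_straight(Mw(p,(x,0,24)),feed=.08);f=fm(p)-f0;print(x,f,tm(p))
    if np.abs(f).max()>20: ok=False;break
if ok:
    for z in(23,22,21,20):
        env.move_straight(Mw(p,(6,0,z)),feed=.04);f=fm(p)-f0;print('z',z,f,tm(p))
        if abs(f[2])>6: break
    for x in[10,13,15,16,17,18,19,20,21]:
        env.move_straight(Mw(p,(x,0,z)),feed=.04);f=fm(p)-f0;print(x,f,tm(p))
        if np.abs(f[:2]).max()>20: break
s=env.sense();print(s['width'],s['clock']);im,c=snap('wrist','l.png');snap('scene','m.png')
for X in((0,6,44),(0,-6,44)): print(proj(c,Mw(p,X)).round(1))
```

```text
f0 [-0.9 -0.9 -2.5] [-80.2  -0.5  24.8]
-50 [0.4 0.3 0.4] [-49.5   0.2  24.1]
-28 [-0.1  1.2  0.6] [-27.2   0.2  24.1]
-22 [0.9 0.8 0.7] [-21.7   0.1  24. ]
-18 [1.7 1.2 0.3] [-17.7   0.1  24. ]
-14 [ 1.7  1.3 -0.6] [-13.6   0.1  24.1]
-10 [0.7 1.8 0.4] [-9.5  0.1 24. ]
-5 [0.9 0.1 0.1] [-4.4  0.2 24.1]
0 [0.4 1.3 0.2] [ 0.5  0.1 24.1]
6 [1.1 1.1 0.4] [ 6.7  0.1 24.1]
z 23 [0.4 1.3 0.7] [ 5.8 -0.  22.9]
z 22 [ 1.4  0.5 -0.1] [ 5.9  0.  21.9]
z 21 [-0.4  1.5  3.7] [ 6.  -0.2 21.2]
z 20 [-3.2  5.9 13.2] [ 6.  -0.2 21.2]
10 [-4.5  3.  13.2] [ 9.6 -0.5 21.2]
13 [-5.5  5.4 13.7] [12.3 -0.6 21.2]
15 [-7.7  5.4 14.3] [13.9 -0.6 21.2]
16 [-8.2  6.2 16.1] [14.7 -0.6 21.2]
17 [-8.4  6.1 15.9] [15.6 -0.6 21.2]
18 [-8.8  6.5 16.3] [16.6 -0.6 21.2]
19 [-8.8  6.  16.1] [17.6 -0.6 21.2]
20 [-9.8  5.8 15.6] [18.6 -0.6 21.2]
21 [-12.    6.9  18.3] [18.9 -0.6 21.1]
0.01036534341003091 25.9167
[262.6 304.2]
[296.8 304.2]
```

View pics/l.png

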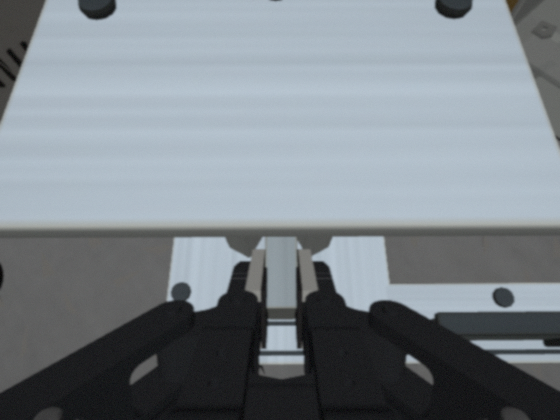

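The spacer is in the gap between the jaws, with its near end at about (281,318), close to home. I'll push on until the stop shows clearly in the force, then release and back out.

Run:
```python
from h import *
p=np.load('p.npy')
f0=np.array([-.9,-.9,-2.5])
for x in[22,23,24,25,26]:
    env.move_straight(Mw(p,(x,0,20.5)),feed=.04);f=fm(p)-f0;print(x,f,tm(p))
    if abs(f[0])>28: break
t=tm(p)
env.move_straight(Mw(p,t+[0,0,0]),feed=.05);env.sleep(.1);print(fm(p)-f0)
env.let_go();env.sleep(.1)
Rl=Rdown(p[2],np.radians(40));tp=np.array(env.sense()['tool_pos'])
env.move_straight(tp-.10*Rl[:,2],feed=.2)
t=tm(p);env.sleep(.1)
im,c=snap('wrist','n.png');print(tm(p),env.sense()['clock'])
for X in((0,6,44),(0,-6,44),(0,6,8),(0,-6,8)): print(X,proj(c,Mw(p,X)).round(1))
```

```text
22 [-14.    8.1  17.1] [19.  -0.6 21.2]
23 [-19.   10.3  20. ] [19.  -0.6 21.1]
24 [-22.7  13.8  23. ] [19.  -0.7 21.1]
25 [-27.7  13.7  25.8] [19.  -0.7 21.1]
26 [-31.3  16.3  29.4] [19.  -0.7 21.1]
[-4.3  4.4  7.8]
[-40.8   7.8  93.7] 29.2583
(0, 6, 44) [284.7 220.2]
(0, -6, 44) [304.8 220.2]
(0, 6, 8) [284.4 239.2]
(0, -6, 8) [301.8 239.2]
```

View pics/n.png

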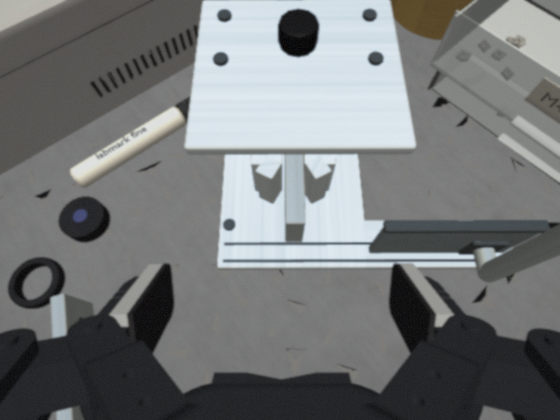

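The spacer stands in the jaws with its near end at (295,222–241), against a predicted home of 220–239. I'll check that 1–2 px against the mount's own residuals in the same picture.

Run:
```python
from h import *
p=np.load('p.npy');c=env.calibration('wrist');s=env.sense();print(s['wrist_force'],s['tcp_rot'],tm(p))
for X in((-18,51,8),(0,46,126),(0,-46,126),(0,46,120),(31,11.5,48),(31,-11.5,48),(-10,-50-92,57),(-10,-50,57)): print(X,proj(c,Mw(p,X)).round(1))
im=cv2.imread('pics/n.png');g=cv2.cvtColor(im,cv2.COLOR_BGR2GRAY)
print('col295',list(zip(range(212,272),g[212:272,295])));print('col255',g[255:275,250])
```

```text
[-0.05951129  0.37909931  0.63667994] [[ 0.47593301  0.78419861  0.39814608]
 [ 0.59943125 -0.62050674  0.50562195]
 [ 0.64356036 -0.00198097 -0.7653928 ]] [-40.8   7.8  93.7]
(-18, 51, 8) [217.  264.8]
(0, 46, 126) [184.3 144.4]
(0, -46, 126) [418.4 144.5]
(0, 46, 120) [187.9 152.5]
(31, 11.5, 48) [275.8 171.3]
(31, -11.5, 48) [312.8 171.4]
(-10, -142, 57) [552.5 228.8]
(-10, -50, 57) [386.  228.6]
col295 [(212, np.uint8(185)), (213, np.uint8(185)), (214, np.uint8(184)), (215, np.uint8(186)), (216, np.uint8(187)), (217, np.uint8(184)), (218, np.uint8(186)), (219, np.uint8(187)), (220, np.uint8(185)), (221, np.uint8(180)), (222, np.uint8(171)), (223, np.uint8(142)), (224, np.uint8(108)), (225, np.uint8(90)), (226, np.uint8(84)), (227, np.uint8(85)), (228, np.uint8(85)), (229, np.uint8(85)), (230, np.uint8(85)), (231, np.uint8(87)), (232, np.uint8(88)), (233, np.uint8(87)), (234, np.uint8(85)), (235, np.uint8(87)), (236, np.uint8(86)), (237, np.uint8(88)), (238, np.uint8(88)), (239, np.uint8(89)), (240, np.uint8(98)), (241, np.uint8(112)), (242, np.uint8(107)), (243, np.uint8(97)), (244, np.uint8(130)), (245, np.uint8(186)), (246, np.uint8(218)), (247, np.uint8(228)), (248, np.uint8(228)), (249, np.uint8(229)), (250, np.uint8(229)), (251, np.uint8(228)), (252, np.uint8(228)), (253, np.uint8(228)), (254, np.uint8(229)), (255, np.uint8(228)), (256, np.uint8(227)), (257, np.uint8(226)), (258, np.uint8(208)), (259, np.uint8(153)), (260, np.uint8(105)), (261, np.uint8(116)), (262, np.uint8(171)), (263, np.uint8(216)), (264, np.uint8(226)), (265, np.uint8(223)), (266, np.uint8(209)), (267, np.uint8(172)), (268, np.uint8(131)), (269, np.uint8(116)), (270, np.uint8(118)), (271, np.uint8(122))]
col255 [225 224 223 209 166 116 119 170 213 223 221 209 179 136 117 122 126 126
 126 123]
```

The mount's edges show the same +3 px offset, so the spacer is home. Now I'll shut the guard by pushing the bar from the cabinet side with closed fingers.

Run:
```python
from h import *
p=np.load('p.npy');R=Rdown(p[2])
env.move_straight(Mw(p,(-110,0,200)),feed=.25);env.gripper_close(30)
env.move_pose(Mw(p,(-60,-149,230)),R);env.move_straight(Mw(p,(-26,-149,200)),feed=.2)
env.move_straight(Mw(p,(-26,-149,90)),feed=.12);env.sleep(.15);f0=fm(p);print(f0,tm(p))
for y in[-138,-120,-100,-80,-60,-50,-46,-44,-42,-40,-38,-36,-34]:
    env.move_straight(Mw(p,(-26,y,90)),feed=.08);f=fm(p)-f0;print(y,f,tm(p))
    if abs(f[1])>10: break
t=tm(p);env.move_straight(Mw(p,(-26,t[1]-12,90)),feed=.1);env.move_straight(Mw(p,(-60,t[1]-20,220)),feed=.25)
env.move_pose(Mw(p,(-140,-40,260)),R);env.sleep(.1)
im,c=snap('wrist');a=cv2.cvtColor(im,cv2.COLOR_RGB2BGR);b=cv2.cvtColor(snap('top')[0],cv2.COLOR_RGB2BGR)[130:350,190:370]
cv2.imwrite('pics/o.png',np.hstack([cv2.resize(a,(450,338)),cv2.resize(b,(277,338))]))
for X in((-26,-24,109),(-10,45,57),(-10,-47,57)): print(X,proj(c,Mw(p,X)).round(1)*450/560)
print(env.sense()['clock'])
```

```text
[-0.2  0.2 -0.4] [ -25.9 -149.5   91.1]
-138 [ 0.6 -0.5  0.1] [ -25.9 -138.1   90.5]
-120 [ 0.5 -0.6  0.1] [ -26.  -120.2   90.2]
-100 [-0.3 -0.4  1. ] [ -26.  -100.2   90.1]
-80 [ 0.1 -0.4 -0.2] [-26.  -80.2  90.1]
-60 [-0.6  0.1 -0.2] [-26.  -60.1  90.1]
-50 [0.  0.2 0. ] [-26. -50.  90.]
-46 [0.3 0.1 0.3] [-26. -46.  90.]
-44 [ 0.7 -0.3  0. ] [-26.  -43.9  90. ]
-42 [ 0.5 -4.9 -1.9] [-26.  -42.9  90.2]
-40 [  0.4 -12.   -6.2] [-26.  -42.4  90.4]
(-26, -24, 109) [209.89285714  29.41071429]
(-10, 45, 57) [147.85714286  20.73214286]
(-10, -47, 57) [233.91964286  20.97321429]
37.75
```

View pics/o.png

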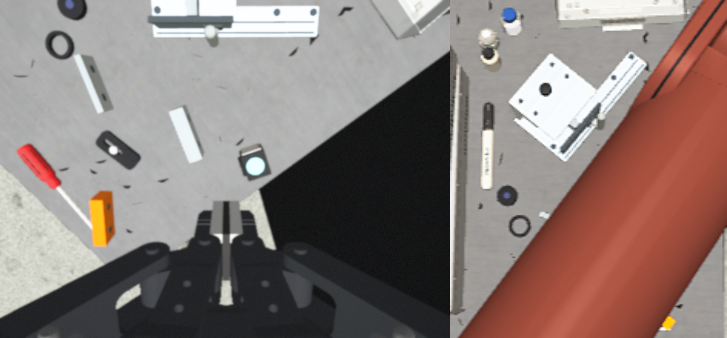

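The guard is shut: it spans x 148–233 in the picture against a predicted 148–234, and the handle is at (211,32). The thin and thick spacers still stand in place.

```bash
python3 -c "
from workcell import env
env.sleep(.3);print(env.sign_off())"
```

```text
the job is handed in; nothing more can be done
None
```

I handed the job in at about 38 s: the guard was opened to its stop, the 12 mm spacer pushed home against the stop and released, and the guard slid fully shut again. The thin and thick spacers and the other bystanders in view showed no sign of being moved. When I let go of the spacer, the opening hand shifted about 8 mm sideways, probably from a finger touching the guard's edge; the next picture showed the spacer still home and the guard still open.

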